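# Turn the drying beads, then hold the dry box's vent open at its mark

## Robot

A 6-joint arm with a two-finger parallel gripper is mounted at the origin on the work surface. World frame = base frame: x ahead of the robot, y to its left, z up, the work surface at z = 0. Lengths are in m, angles in rad, forces in N, time in s.
With the tool pointing down it reaches from about 0.225 to 0.875 m from the base axis. Payload 3.4 kg.
Tool frame: the origin (TCP) lies between the finger pads; the fingertips stand 22 mm ahead of it and the grasp point (between the pads) lies 3 mm ahead of it (manip.finger_overhang is the distance from the TCP to the fingertips, in m); z points along the fingers, y is the line along which they close (so a half turn about z gives the same grasp; the last joint's range is limited). The gripper opens to 85 mm and grips with 20 to 120 N. Pads are 22 mm wide; open, the fingers measure 114 mm over their backs; the gripper's body (76 mm by 85 mm) begins 54 mm behind the grasp point. The pads swing forward as they close: fully open they stand 13 mm farther back than shut.
Start: joints at [1.001, 0.276, 1.505, -0, 1.361, -0.121], TCP at [0.25, 0.518, 0.253] pointing down, gripper open.
Joint ranges: [-2.89, 2.89], [-0.75, 2.08], [0.22, 2.7], [-1.18, 4.32], [0.11, 2.71], [-2.7, 2.7]. Speed limits (rad/s): [2.57, 2.57, 3.14, 3.14, 3.14, 3.14].

## Interface

Orientations are given as a unit quaternion [w, x, y, z].
In Python, from rig import get_state, eyes, order, manip gives the robot as it stands.
- The arm moves only by the tool drive_tool, never from a script. Its argument "rows" is a list of rows, each a list of 4 numbers: the shift along the tool's x, y, z in units of 25 mm (1.0 is 25 mm), then the turn about the tool's z in units of 6 degrees (1.0 is 6 degrees). A call has exactly 8 rows; each row is the pose to reach, as a shift and turn from the pose commanded when the call began, along the tool's axes at that moment; what a row does not reach only later rows make up. A row lasts 1/12 s, in which the tool goes at most 41.7 mm and 7.16 degrees, less where a joint would pass 70% of its speed; a pose out of reach is approached as far as the arm can. A call with a gripper value outside its range is refused whole. "grip" is the finger opening in mm, from 0 to 85.4, set as the call begins (left out, the last holds). The fingers move at their own pace and stop on an object; "newtons" is the grip in N (left out, the last holds). Time passes only in rows, so rows that repeat a pose let the fingers close, or fill a call up. It gives the time, the measured TCP pose, the force, the opening and the grip force at its end, in the units of the state.
- get_state(): the state, without advancing time (a new reading comes with each control period).
- eyes.get_image(name): name is "scene" or "top"; returns (picture, depth): 420x560x3 uint8, red, green, blue; 420x560 float32, m along the optical axis (not along the pixel's ray), 0 where there is no reading.
- eyes.camera_info(name): a dict with "fx", "fy", "cx", "cy" (pixels), "R" (3x3) and "t" (3): a world point X has camera coordinates R X + t. Camera axes: x right, y down, z forward; pixel columns grow to the right and rows downward; lengths in m; the calibration is good to about 2 mm. A picture is of the moment at which its call begins. camera_info takes no time and is no camera call.
- order.sign_off(): hands the job in; it is judged then, once.
The state is a dict: "clock": time; "qpos": joint angles; "qd": joint speeds; "effort": joint torques, N m; "position": TCP position; "ee_rot": TCP orientation; "contact_force": force on the tool from outside, world axes, zero at the start; "moment": the same for the moment, N m; "width": finger opening in m; "gripper_force": force on a finger pad.
Only numpy, scipy, OpenCV 4.12 (cv2) and the standard library are available. Lean on these libraries where they do the work, as an engineer would, in place of code of your own. Each camera call takes 0.05 s, during which the arm holds its last target. There are 200 camera calls.

## Task

The dry box needs airing: take the wooden tamp from its stand and stir the clay drying beads around in the terracotta dish until most of them have clearly shifted, spilling none, and put the tamp back upright in its stand. Then pull the spring-closed vent slide on top of the dry box out by its handle until its front edge is level with the pair of brass blades, and finish while still holding it there, because it springs shut when let go. Leave the other things on the shelf where they are.

Things in the scene. Friction and masses are not known exactly. Their poses are not given: they have to be found in the camera images.
- vent (a joint): How far the vent slide is pulled out, in m: 0 = shut, grows as the slide is drawn along the dry box's own -x axis (towards the robot side), hard stop at 0.090. A spring always pulls it shut: about 4 N at 0, about 11 N at 0.09 (80 N/m); let go, it returns to 0.
- vent_handle (a point): Centre of the top of the slide's handle: an upright dark iron tab 16 mm thick along the dry box's x, 40 mm wide along its y, standing 46 mm up from the slide plate, fixed to the slide. Pinch it across its 16 mm from above: the plate top is 46 mm below this point. The point's axes are the dry box's.
- vent_front (a point): Middle of the top front edge (the edge towards the dry box's -x) of the slide plate, a dark iron plate 110 mm long, 80 mm wide, 6 mm thick; 50 mm in front of the handle's centre. It moves with the slide. The point's axes are the dry box's.
- dry_box: Fixed wooden dry box 240 mm (own x) by 150 mm (own y) by 110 mm high, with two pale wooden guide rails along x on its top (their tops at 120 mm) and the vent slide between them; origin: centre of its underside; x axis along the slide, -x end towards the robot side, turned up to 0.45 rad.
- mark: The mark: a pair of brass blades, 4 mm thick along the dry box's x, 14 mm wide, 28 mm high, fixed one on each guide rail (46 mm either side of the middle line), 45 to 75 mm ahead of the shut slide's front edge, which is to come level with them. Origin: midway between the blades, at rail-top height, 2 mm above the slide plate's top; axes as the dry box's.
- dish: Terracotta dish set fast in a wooden base (does not move): rim 150 mm across at 46 mm height, inner floor 14 mm above the shelf and 116 mm across, walls flaring a little. Origin: centre of the underside of the base. Six beads lie in it in a ring of about 37 mm radius around a clear middle (about 50 mm across).
- tamp: Loose pale wooden tamp, a turned rod 150 mm long, standing upright in its stand: foot 19 mm across (lowest 30 mm), neck 15 mm, plain round grip 20 mm across over the top 56 mm; about 45 g. Origin: centre of its foot's underside; z axis along the rod to the grip.
- stand: Fixed dark wooden stand for the tamp, a round block 72 mm across at the foot, 64 mm at the top, 55 mm high, with a round upright hole about 28 mm across whose floor is 10 mm above the shelf. Origin: centre of its underside.
- bulla: Lead bulla, a disc 46 mm across, 13 mm high. Bystander, loose, to be left standing where it is; origin: centre of its underside.
- weight: Blackened iron weight with a knob, 54 mm across, 66 mm high. Bystander, loose, to be left standing where it is; origin: centre of its underside.
- die: Brass seal die standing on its face, 44 mm across, 64 mm high. Bystander, loose, to be left standing where it is; origin: centre of its underside.
- jar: Amber glass jar, 52 mm across, 75 mm high. Bystander, loose, to be left standing where it is; origin: centre of its underside.
- bead0: Chunky pale clay drying bead, barrel-shaped, 19 mm across, 16 mm high, about 12 g, loose on the dish's floor. Origin: centre of its flat end, the underside at the start; it may tip over when stirred.
- bead1: Chunky pale clay drying bead, barrel-shaped, 19 mm across, 16 mm high, about 12 g, loose on the dish's floor. Origin: centre of its flat end, the underside at the start; it may tip over when stirred.
- bead2: Chunky pale clay drying bead, barrel-shaped, 19 mm across, 16 mm high, about 12 g, loose on the dish's floor. Origin: centre of its flat end, the underside at the start; it may tip over when stirred.
- bead3: Chunky pale clay drying bead, barrel-shaped, 19 mm across, 16 mm high, about 12 g, loose on the dish's floor. Origin: centre of its flat end, the underside at the start; it may tip over when stirred.
- bead4: Chunky pale clay drying bead, barrel-shaped, 19 mm across, 16 mm high, about 12 g, loose on the dish's floor. Origin: centre of its flat end, the underside at the start; it may tip over when stirred.
- bead5: Chunky pale clay drying bead, barrel-shaped, 19 mm across, 16 mm high, about 12 g, loose on the dish's floor. Origin: centre of its flat end, the underside at the start; it may tip over when stirred.
Mind the look-alikes: they are no part of the job. What is shaped like the stand but red is not meant. Leave any pink look-alike of the tamp alone.

How it is judged:
On the way, in this order (a step that is already met when the one before it is completed fails the run):
1. with the held tamp down in the dish, at least four of the six beads have been shifted by more than 15 mm ((distance of each of bead0, bead1, bead2, bead3 from where it was at the start of the episode above 0.015 m or distance of each of bead0, bead1, bead2, bead4 from where it was at the start of the episode above 0.015 m or distance of each of bead0, bead1, bead2, bead5 from where it was at the start of the episode above 0.015 m or distance of each of bead0, bead1, bead3, bead4 from where it was at the start of the episode above 0.015 m or distance of each of bead0, bead1, bead3, bead5 from where it was at the start of the episode above 0.015 m or distance of each of bead0, bead1, bead4, bead5 from where it was at the start of the episode above 0.015 m or distance of each of bead0, bead2, bead3, bead4 from where it was at the start of the episode above 0.015 m or distance of each of bead0, bead2, bead3, bead5 from where it was at the start of the episode above 0.015 m or distance of each of bead0, bead2, bead4, bead5 from where it was at the start of the episode above 0.015 m or distance of each of bead0, bead3, bead4, bead5 from where it was at the start of the episode above 0.015 m or distance of each of bead1, bead2, bead3, bead4 from where it was at the start of the episode above 0.015 m or distance of each of bead1, bead2, bead3, bead5 from where it was at the start of the episode above 0.015 m or distance of each of bead1, bead2, bead4, bead5 from where it was at the start of the episode above 0.015 m or distance of each of bead1, bead3, bead4, bead5 from where it was at the start of the episode above 0.015 m or distance of each of bead2, bead3, bead4, bead5 from where it was at the start of the episode above 0.015 m) and horizontal distance between tamp and dish below 0.065 m and z of tamp in the frame of dish below 0.04 m and contact force between the fingers and tamp above 1 N), for 0.1 s.
2. the tamp stands back in its stand, let go, and all beads are in the dish (horizontal distance between tamp and stand below 0.014 m and z of tamp in the frame of stand below 0.016 m and angle between tamp's own z axis and vertical below 0.3 rad and contact force between the fingers and tamp below 0.1 N and horizontal distance between each of bead0, bead1, bead2, bead3, bead4, bead5 and dish below 0.07 m and height (world z) of each of bead0, bead1, bead2, bead3, bead4, bead5 below 0.045 m), for 0.2 s.
3. the vent slide is held by the gripper with its front edge at the mark (x of vent_front in the frame of mark between -0.005 and 0.005 m and contact force between the fingers and vent above 2 N), for 0.3 s.
At the end, for the whole second after the job is handed in: The fingers hold the vent slide (more than 2 N on it), its front edge within 5 mm of the middle of the brass blades and still; the tamp stands in its stand (foot within 14 mm of the hole's axis and 6 mm of its floor, leaning less than 0.3 rad), untouched; all six beads are in the dish (all of step 2 and all of step 3 and velocity of joint vent between -0.01 and 0.01 m/s); the arm keeps its last pose, push and grip.
It fails at once if the bulla, weight, seal die or jar is moved by more than 30 mm or tipped over (distance of any of bulla, weight, die, jar from where it was at the start of the episode above 0.03 m or angle between any of bulla, weight, die, jar's own z axis and vertical above 0.5 rad).
It fails at once if a bead leaves the dish (horizontal distance between any of bead0, bead1, bead2, bead3, bead4, bead5 and dish above 0.085 m).
It also fails if it takes over 72 s, if anything falls off the work surface, if the arm or the gripper's body presses on something with over 40 N, if the wrist force passes 120 N, or if a joint passes its speed limit or range.

## Working session

There is one attempt and no reset: what is moved stays moved. The work goes in short steps, Python scripts to look and compute and a tool call to move; the robot and the scene stay as the last step left them, time stands still between calls to the robot, and variables do not carry over. Pictures are saved under pics/ and viewed, at most 10 in all, crops included, and the job is handed in when it is done.

Besides the shell and the picture viewer there is one more tool, called after "Emit:" as name([rows], argument=value, ...), one row to a line, values as JSON. drive_tool: Moves the arm, as the interface text tells. Its arguments: {"type":"object","properties":{"rows":{"type":"array","items":{"type":"array","items":{"type":"number"}}},"grip":{"type":"number"},"newtons":{"type":"number"}},"required":["rows"]}

```bash
mkdir -p pics; ls; cat > h.py <<'E'
import numpy as np, cv2
from rig import get_state, eyes, order, manip
def grab(n):
    im,d=eyes.get_image(n); return im,d,eyes.camera_info(n)
def pts(d,c):
    v,u=np.mgrid[0:d.shape[0],0:d.shape[1]]
    P=np.stack([(u-c['cx'])/c['fx']*d,(v-c['cy'])/c['fy']*d,d],-1)
    return (P-np.array(c['t']))@np.array(c['R'])
def ray(u,v,z,c):
    R=np.array(c['R']);o=-R.T@np.array(c['t']);r=R.T@np.array([(u-c['cx'])/c['fx'],(v-c['cy'])/c['fy'],1])
    return o+r*(z-o[2])/r[2]
E
python3 - <<'E'
from h import *
for n in('scene','top'):
    im,d,c=grab(n); cv2.imwrite(f'pics/{n}0.png',im[...,::-1]); np.savez(f'{n}0.npz',im=im,d=d); print(n,{k:np.round(v,3).tolist() for k,v in c.items()}, (d>0).mean())
s=get_state();print(s['position'],s['ee_rot'],s['width'],s['clock'])
E
```

```text
pics
scene {'fx': 428.192, 'fy': 428.192, 'cx': 280.597, 'cy': 208.832, 'R': [[0.587, 0.809, 0.004], [0.568, -0.409, -0.714], [-0.576, 0.421, -0.7]], 't': [-0.315, -0.24, 1.491]} 0.9928826530612245
top {'fx': 484.392, 'fy': 484.392, 'cx': 278.111, 'cy': 205.131, 'R': [[-0.026, -1.0, -0.013], [-0.988, 0.028, -0.152], [0.152, 0.009, -0.988]], 't': [-0.004, 0.578, 1.407]} 0.9960544217687075
[0.24925674 0.51766195 0.25252342] [-2.65860247e-04  2.22523926e-01  9.74926870e-01 -7.94247248e-04] 0.08507082026816985 0.1
```

View pics/scene0.png

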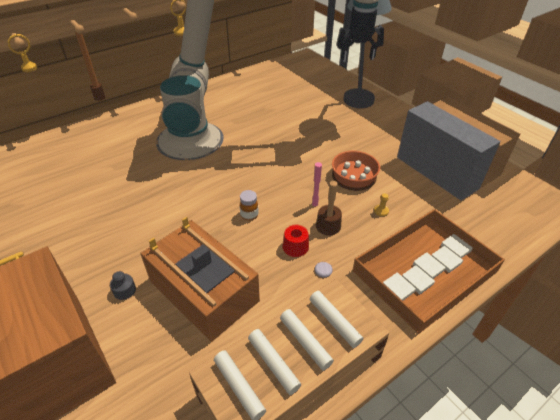

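View pics/top0.png

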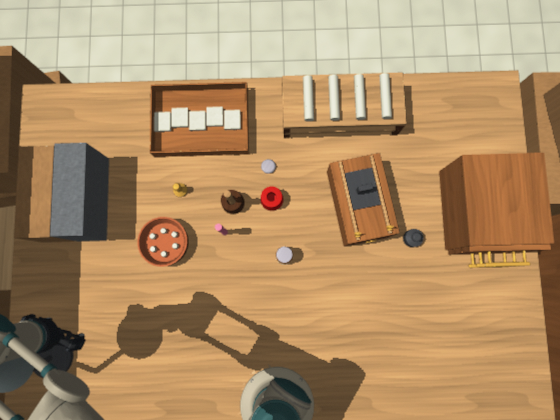

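The top view shows the dark stand with the wooden tamp at (232,200), the red stand look-alike at (271,197) and the pink tamp look-alike at (221,229). The dish is at (163,241) and the dry box at (363,198), with its blades at about (360,240) and (395,235). The bystanders are the jar (285,255), die (180,189), bulla (268,166) and weight (413,238).

In the scene view the wooden tamp is at (333,190), in the dark stand at (329,220). Pink is at (317,185) and red at (296,240). I choose the pale wooden tamp in the dark stand.

```bash
python3 - <<'E'
from h import *
D={}
for n in('scene','top'):
    f=np.load(f'{n}0.npz'); D[n]=(f['im'],pts(f['d'],eyes.camera_info(n)))
def reg(n,box,zlo,zhi,name):
    u0,v0,u1,v1=box; im,P=D[n]; Q=P[v0:v1,u0:u1].reshape(-1,3); m=(Q[:,2]>zlo)&(Q[:,2]<zhi); q=Q[m]
    if len(q): print(n,name,len(q),'med',np.round(np.median(q,0),4),'min',np.round(q.min(0),3),'max',np.round(q.max(0),3))
reg('top',(205,180,255,218),.10,.3,'tamp hi'); reg('scene',(322,170,345,208),.10,.3,'tamp hi')
reg('top',(205,180,255,218),.045,.062,'stand top'); reg('scene',(312,200,348,240),.045,.065,'stand top')
reg('top',(135,215,192,270),.038,.06,'dish rim'); reg('scene',(325,145,385,195),.038,.06,'dish rim')
reg('top',(210,215,232,245),.02,.3,'pink');reg('scene',(310,158,324,212),.02,.3,'pink')
for z in(.03,.06,.09,.12,.15): reg('scene',(322,170,345,240),z,z+.01,f'rod{z}')
reg('top',(325,150,405,250),.10,.115,'box top'); reg('top',(325,150,405,250),.117,.125,'rails');reg('top',(325,150,405,250),.13,.2,'high');reg('scene',(135,210,265,330),.13,.2,'high')
# rail line fits & handle/plate
for n,b in(('top',(325,150,405,250)),('scene',(135,205,265,330))):
    im,P=D[n]; u0,v0,u1,v1=b; Q=P[v0:v1,u0:u1]
    m=(Q[...,2]>.09)&(Q[...,2]<.2); r=cv2.minAreaRect(Q[m][:,:2].astype(np.float32)*1000); print(n,'box rect',r)
s=np.hstack([cv2.resize(D['scene'][0][150:260,280:390],(400,400),interpolation=2),cv2.resize(D['top'][0][150:260,135:245],(400,400),interpolation=2)]);cv2.imwrite('pics/c1.png',s[...,::-1])
s=np.hstack([cv2.resize(D['scene'][0][205:325,135:255],(400,400),interpolation=2),cv2.resize(D['top'][0][145:250,315:420],(400,400),interpolation=2)]);cv2.imwrite('pics/c2.png',s[...,::-1])
E
```

```text
top tamp hi 64 med [0.5926 0.1175 0.1571] min [0.586 0.11  0.107] max [0.603 0.129 0.166]
scene tamp hi 160 med [0.6    0.1155 0.1392] min [0.586 0.109 0.101] max [0.606 0.129 0.164]
top stand top 266 med [0.5897 0.1143 0.0539] min [0.564 0.088 0.045] max [0.627 0.151 0.062]
scene stand top 331 med [0.6015 0.1141 0.0559] min [0.563 0.085 0.045] max [0.628 0.154 0.065]
top dish rim 406 med [0.4831 0.3422 0.0437] min [0.405 0.252 0.038] max [0.552 0.401 0.053]
scene dish rim 389 med [0.4707 0.3399 0.0454] min [0.401 0.253 0.038] max [0.551 0.404 0.052]
top pink 83 med [0.5023 0.1426 0.1458] min [0.495 0.136 0.021] max [0.514 0.156 0.154]
scene pink 278 med [0.5098 0.1417 0.0934] min [0.494 0.099 0.02 ] max [0.582 0.155 0.154]
scene rod0.03 81 med [0.612  0.1232 0.0345] min [0.444 0.089 0.03 ] max [0.629 0.292 0.04 ]
scene rod0.06 20 med [0.5994 0.1166 0.0624] min [0.591 0.112 0.06 ] max [0.614 0.147 0.07 ]
scene rod0.09 18 med [0.6006 0.1157 0.094 ] min [0.591 0.112 0.09 ] max [0.604 0.124 0.1  ]
scene rod0.12 22 med [0.6002 0.1137 0.1257] min [0.589 0.11  0.121] max [0.606 0.125 0.13 ]
scene rod0.15 28 med [0.6002 0.1156 0.1556] min [0.587 0.11  0.15 ] max [0.605 0.125 0.16 ]
top box top 2925 med [ 0.5551 -0.2667  0.1096] min [ 0.454 -0.36   0.1  ] max [ 0.712 -0.173  0.115]
top rails 894 med [ 0.5959 -0.2625  0.1192] min [ 0.461 -0.348  0.117] max [ 0.704 -0.186  0.125]
top high 133 med [ 0.5983 -0.2613  0.1595] min [ 0.473 -0.336  0.133] max [ 0.612 -0.232  0.17 ]
scene high 382 med [ 0.6067 -0.264   0.1501] min [ 0.473 -0.336  0.13 ] max [ 0.814 -0.231  0.168]
top box rect ((582.0723266601562, -267.3309631347656), (242.27273559570312, 152.66848754882812), 10.176359176635742)
scene box rect ((636.630859375, -256.67529296875), (350.77447509765625, 150.99722290039062), 10.145624160766602)
```

View pics/c1.png

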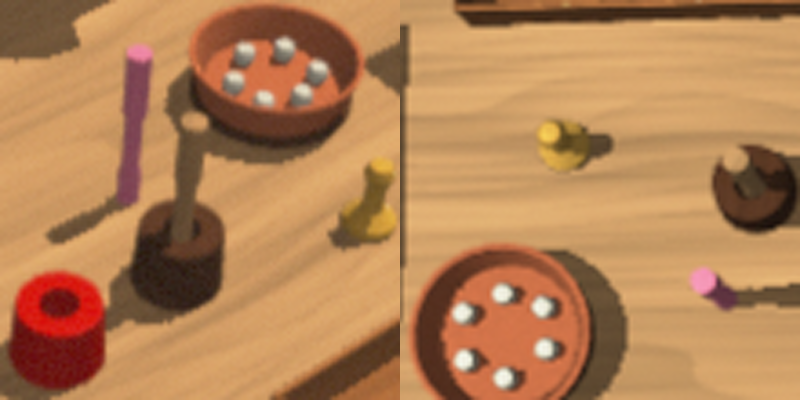

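View pics/c2.png

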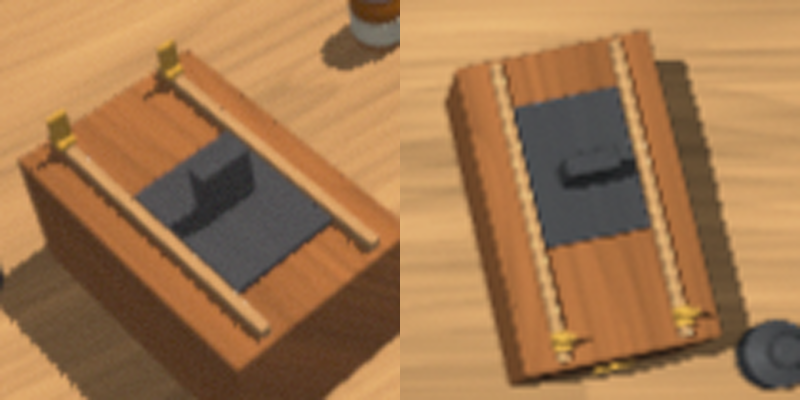

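Crop c1 confirms the choice: the wooden tamp stands upright in the dark brown stand, and the red stand and pink rod are separate. Crop c2 shows the slide shut between the rails, with the blades at the near rail ends. I'll refine the centres and work out the approach.

```bash
cat >> h.py <<'E'
from scipy.spatial.transform import Rotation as Rn
def rel(*targets):
    s=get_state();q=s['ee_rot'];R=Rn.from_quat([q[1],q[2],q[3],q[0]]).as_matrix()
    for t in targets: print('to',t,'units',np.round((np.array(t)-s['position'])@R/.025,2))
    print('yaw y-axis deg',round(np.degrees(np.arctan2(R[1,1],R[0,1])),2))
def circ(P):
    A=np.c_[2*P[:,:2],np.ones(len(P))];x=np.linalg.lstsq(A,(P[:,:2]**2).sum(1),rcond=None)[0];return np.r_[x[:2],np.sqrt(x[2]+x[0]**2+x[1]**2)]
E
python3 - <<'E'
from h import *
for n,tb,db,bb in(('top',(215,180,250,205),(135,215,192,270),(325,150,405,250)),('scene',(322,170,345,208),(325,145,385,195),(135,205,265,330))):
    f=np.load(f'{n}0.npz');P=pts(f['d'],eyes.camera_info(n));im=f['im'].astype(int)
    def sub(b): return P[b[1]:b[3],b[0]:b[2]].reshape(-1,3),im[b[1]:b[3],b[0]:b[2]].reshape(-1,3)
    q,_=sub(tb);q=q[(q[:,2]>.155)&(q[:,2]<.2)];print(n,'tamp top',q.mean(0).round(4),q[:,:2].min(0),q[:,:2].max(0),len(q))
    q,_=sub(db);q=q[(q[:,2]>.043)&(q[:,2]<.06)];
    r=circ(q)
    for _ in range(3):
        e=abs(np.hypot(*(q[:,:2]-r[:2]).T)-r[2]);r=circ(q[e<.006])
    print('dish',r.round(4))
    q,col=sub(db);m=(col.min(1)>140)&(q[:,2]<.05);print('beads',m.sum(),q[m].mean(0).round(3),q[m][:,2].max())
    q,col=sub(bb);a=np.radians(10.15);X=np.array([np.cos(a),np.sin(a),0]);Y=np.array([-X[1],X[0],0])
    o=np.array([.582,-.267,0]);L=np.c_[(q-o)@X,(q-o)@Y,q[:,2]]
    hi=(L[:,2]>.13)&(L[:,2]<.17)&(abs(L[:,0])<.12)&(abs(L[:,1])<.08)
    for nm,mm in(('bladeL',hi&(L[:,0]<-.06)&(L[:,1]>0)),('bladeR',hi&(L[:,0]<-.06)&(L[:,1]<0)),('handle',hi&(abs(L[:,0])<.06)),('handletop',hi&(abs(L[:,0])<.06)&(L[:,2]>.158))):
        l=L[mm];print(nm,len(l),np.median(l,0).round(4),l.min(0).round(3),l.max(0).round(3))
    dk=(col.sum(1)<220)&(col[:,2]>col[:,0]-5)&(abs(L[:,2]-.1175)<.006)&(abs(L[:,1])<.03);print('plate',L[dk].min(0).round(4),L[dk].max(0).round(4),dk.sum())
rel((.596,.118,.253),(.596,.118,.135))
E
```

```text
top tamp top [0.5951 0.1195 0.1598] [0.58654997 0.11138484] [0.60330091 0.12876519] 39
dish [0.478  0.3267 0.0708]
beads 137 [0.48  0.331 0.027] 0.036774223787711745
bladeL 9 [-0.0997  0.0475  0.1472] [-0.101  0.042  0.133] [-0.098  0.054  0.151]
bladeR 11 [-0.0995 -0.0439  0.146 ] [-0.101 -0.052  0.135] [-0.097 -0.039  0.15 ]
handle 112 [0.0196 0.0032 0.1606] [ 0.012 -0.02   0.133] [0.029 0.021 0.17 ]
handletop 76 [0.0201 0.0013 0.1631] [ 0.013 -0.02   0.158] [0.029 0.02  0.17 ]
plate [-0.0264 -0.0296  0.1121] [0.0397 0.0257 0.1227] 54
scene tamp top [0.5966 0.1187 0.1606] [0.5856456  0.10917226] [0.60485078 0.12915773] 44
dish [0.4777 0.3268 0.0709]
beads 72 [0.482 0.328 0.031] 0.03537269719372962
bladeL 44 [-0.0976  0.0465  0.143 ] [-0.101  0.039  0.13 ] [-0.095  0.054  0.153]
bladeR 49 [-0.0975 -0.046   0.1418] [-0.102 -0.053  0.13 ] [-0.095 -0.038  0.153]
handle 284 [ 0.0275 -0.0015  0.1563] [ 0.013 -0.02   0.13 ] [0.031 0.021 0.168]
handletop 134 [ 0.0239 -0.0004  0.165 ] [ 0.013 -0.019  0.158] [0.03  0.021 0.168]
plate [-0.0189 -0.0298  0.1151] [0.0814 0.0289 0.1235] 83
to (0.596, 0.118, 0.253) units [-1.943e+01 -8.390e+00 -1.000e-02]
to (0.596, 0.118, 0.135) units [-19.43  -8.38   4.71]
yaw y-axis deg 64.29
```

Emit:
drive_tool([
  [-1,-0.4,0,0],
  [-2.4,-1,0,0],
  [-3.8,-1.6,0,0],
  [-5.2,-2.2,0,0],
  [-6.6,-2.8,0,0],
  [-8,-3.5,0,0],
  [-9,-3.9,0,0],
  [-9.7,-4.2,0,0],
], grip=60, newtons=40)

```text
clock: 0.77
position: [0.4239, 0.3158, 0.2529]
ee_rot: [0.0, 0.224, 0.975, -0.001]
contact_force: [0.5, -0.2, 0.3]
width: 0.06
gripper_force: 0.0
```

Emit:
drive_tool([
  [-1.4,-0.6,0,0],
  [-2.8,-1.2,0,0],
  [-4.2,-1.8,0,0],
  [-5.6,-2.4,0,0],
  [-7,-3,0,0],
  [-8.4,-3.6,0,0],
  [-9.68,-4.16,0,0],
  [-9.68,-4.16,0,0],
])

```text
clock: 1.43
position: [0.5996, 0.1141, 0.2522]
ee_rot: [0.002, 0.225, 0.974, -0.001]
contact_force: [0.2, 1.2, 0.5]
width: 0.0601
gripper_force: 0.0
```

```bash
python3 -c "
from h import *
rel((.5953,.1192,.253),(.5953,.1192,.135))"
```

```text
to (0.5953, 0.1192, 0.253) units [ 0.24  0.11 -0.03]
to (0.5953, 0.1192, 0.135) units [0.26 0.12 4.69]
yaw y-axis deg 63.99
```

Emit:
drive_tool([
  [0,0,0,0],
  [0,0,0,0],
  [0,0,0,0],
  [0,0,0,0],
  [0,0,0.5,0],
  [0,0,1,0],
  [0,0,1.5,0],
  [0,0,1.5,0],
])

```text
clock: 2.1
position: [0.593, 0.1206, 0.2136]
ee_rot: [-0.002, 0.222, 0.975, -0.001]
contact_force: [-0.7, 0.2, -1.0]
width: 0.0598
gripper_force: 0.0
```

```bash
python3 -c "
from h import *
rel((.5953,.1192,.253),(.5953,.1192,.135))"
```

```text
to (0.5953, 0.1192, 0.253) units [-0.1  -0.01 -1.58]
to (0.5953, 0.1192, 0.135) units [-0.12 -0.    3.14]
yaw y-axis deg 64.39
```

Emit:
drive_tool([
  [0,0,0.6,0],
  [0,0,1.2,0],
  [0,0,1.8,0],
  [0,0,2.4,0],
  [0,0,2.8,0],
  [0,0,3.1,0],
  [0,0,3.1,0],
  [0,0,3.1,0],
])

```text
clock: 2.77
position: [0.5955, 0.1199, 0.1386]
ee_rot: [0.0, 0.222, 0.975, 0.0]
contact_force: [0.4, 0.1, 0.3]
width: 0.0601
gripper_force: 0.0
```

```bash
python3 -c "
from h import *
rel((.5953,.1192,.135))"
```

```text
to (0.5953, 0.1192, 0.135) units [-0.01 -0.03  0.15]
yaw y-axis deg 64.31
```

Emit:
drive_tool([
  [0,0,0,0],
  [0,0,0,0],
  [0,0,0,0],
  [0,0,0,0],
  [0,0,0,0],
  [0,0,0,0],
  [0,0,0,0],
  [0,0,0,0],
], grip=5, newtons=50)

```text
clock: 3.43
position: [0.596, 0.1198, 0.1392]
ee_rot: [0.001, 0.223, 0.975, 0.0]
contact_force: [0.3, 0.6, 5.9]
width: 0.0188
gripper_force: 49.0
```

```bash
python3 -c "
from h import *
rel((.5953,.1192,.1386)); print(get_state()['width'],get_state()['gripper_force'])"
```

```text
to (0.5953, 0.1192, 0.1386) units [ 0.01 -0.03  0.02]
yaw y-axis deg 64.28
0.018847330432960843 48.97467912174761
```

Emit:
drive_tool([
  [0,0,-0.4,0],
  [0,0,-1,0],
  [0,0,-1.6,0],
  [0,0,-2.2,0],
  [0,0,-2.8,0],
  [0,0,-3.2,0],
  [0,0,-3.6,0],
  [0,0,-3.6,0],
])

```text
clock: 4.1
position: [0.5962, 0.1195, 0.2304]
ee_rot: [0.002, 0.223, 0.975, 0.0]
contact_force: [-0.0, -0.4, 0.4]
width: 0.0191
gripper_force: 48.7
```

Emit:
drive_tool([
  [0.6,0.4,0,0],
  [1.8,1.2,0,0],
  [3.1,2.2,0,0],
  [4.5,3.1,0,0],
  [5.8,4,0,0],
  [6.9,4.8,0,0],
  [7.6,5.3,0,0],
  [7.8,5.4,0,0],
])

```text
clock: 4.77
position: [0.4756, 0.3287, 0.2274]
ee_rot: [-0.001, 0.221, 0.975, 0.0]
contact_force: [0.1, -1.3, -1.4]
width: 0.0187
gripper_force: 48.8
```

Emit:
drive_tool([
  [0,0,0,0],
  [0,0,0,0],
  [0,0,0,0],
  [0,0,0,0],
  [0,0,0,0],
  [0,0,0,0],
  [0,0,0,0],
  [0,0,0,0],
])

```text
clock: 5.43
position: [0.4785, 0.3254, 0.2284]
ee_rot: [0.0, 0.223, 0.975, 0.0]
contact_force: [-0.7, 0.3, -0.6]
width: 0.019
gripper_force: 48.8
```

```bash
python3 - <<'E'
from h import *
rel((.478,.327,.228))
for n,b in(('top',(120,200,210,280)),('scene',(310,60,400,210))):
    im,d,c=grab(n); cv2.imwrite(f'pics/{n}1.png',im[...,::-1])
    P=pts(d,c)[b[1]:b[3],b[0]:b[2]].reshape(-1,3);C=im[b[1]:b[3],b[0]:b[2]].reshape(-1,3).astype(int)
    for lo,hi in((.09,.105),(.105,.12),(.12,.135),(.135,.15),(.15,.165)):
        q=P[(P[:,2]>lo)&(P[:,2]<hi)&(np.hypot(P[:,0]-.478,P[:,1]-.327)<.05)]
        if len(q): print(n,lo,len(q),np.median(q,0).round(4))
a=cv2.imread('pics/top1.png')[160:300,90:230];b=cv2.imread('pics/scene1.png')[60:200,290:430]
cv2.imwrite('pics/c3.png',np.hstack([cv2.resize(x,(400,400),interpolation=2) for x in(a,b)]))
E
```

```text
to (0.478, 0.327, 0.228) units [0.04 0.05 0.01]
yaw y-axis deg 64.25
top 0.105 2 [0.4835 0.3174 0.1157]
top 0.12 1 [0.4868 0.3239 0.1287]
scene 0.09 5 [0.4817 0.318  0.1032]
scene 0.105 28 [0.4826 0.319  0.1141]
scene 0.12 28 [0.4821 0.3196 0.1284]
scene 0.135 24 [0.4807 0.3209 0.1417]
scene 0.15 22 [0.4815 0.3202 0.1567]
```

View pics/c3.png

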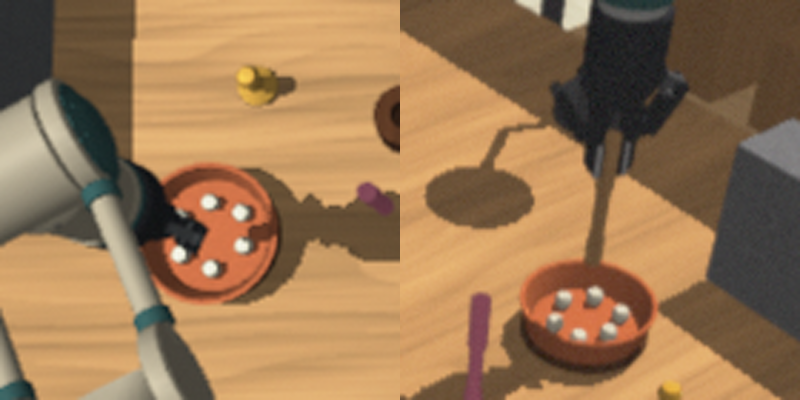

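Crop c3 shows the tamp hanging almost upright over the dish, with all six beads still in their ring around a clear middle. Lowering it now.

Emit:
drive_tool([
  [0.1,0.2,0.4,0],
  [0.1,0.2,0.9,0],
  [0.1,0.2,1.4,0],
  [0.1,0.2,1.9,0],
  [0.1,0.2,2.4,0],
  [0.1,0.2,2.9,0],
  [0.1,0.2,3.2,0],
  [0.1,0.2,3.25,0],
])

```text
clock: 6.2
position: [0.4769, 0.3311, 0.1449]
ee_rot: [-0.002, 0.222, 0.975, -0.001]
contact_force: [0.5, -0.8, -0.4]
width: 0.019
gripper_force: 48.8
```

```bash
python3 - <<'E'
from h import *
s=get_state();print(s['position'],s['contact_force'])
# circle rows, relative to centre (units)
for k in range(0,25): 
    a=k*np.pi/12; print(k,(1.28*np.cos(a)).round(2),(1.28*np.sin(a)).round(2),end=' | ')
im,d,c=grab('scene');P=pts(d,c);u,v=345,165
q=P[140:200,320:390].reshape(-1,3);C=im[140:200,320:390].reshape(-1,3).astype(int)
m=(C.min(1)>140)&(q[:,2]<.05);R=np.array([[-.901,.434],[.434,.901]])
w=q[m][:,:2]-[.478,.327];T=w@R.T
_,lab,cen=cv2.kmeans(T.astype(np.float32)*1000,6,None,(3,50,.1),10,0);print('\nbeads tool-frame mm',cen.round(0).tolist())
E
```

```text
[0.47691621 0.33113868 0.1448803 ] [ 0.48789293 -0.83004631 -0.41212833]
0 1.28 0.0 | 1 1.24 0.33 | 2 1.11 0.64 | 3 0.91 0.91 | 4 0.64 1.11 | 5 0.33 1.24 | 6 0.0 1.28 | 7 -0.33 1.24 | 8 -0.64 1.11 | 9 -0.91 0.91 | 10 -1.11 0.64 | 11 -1.24 0.33 | 12 -1.28 0.0 | 13 -1.24 -0.33 | 14 -1.11 -0.64 | 15 -0.91 -0.91 | 16 -0.64 -1.11 | 17 -0.33 -1.24 | 18 -0.0 -1.28 | 19 0.33 -1.24 | 20 0.64 -1.11 | 21 0.91 -0.91 | 22 1.11 -0.64 | 23 1.24 -0.33 | 24 1.28 -0.0 | 
beads tool-frame mm [[-33.0, 17.0], [-3.0, -37.0], [-26.0, 18.0], [-3.0, 39.0], [30.0, -15.0], [29.0, 25.0]]
```

Emit:
drive_tool([
  [0.4,0.05,0,0],
  [0.8,0.1,0,0],
  [1.25,0.15,0,0],
  [1.19,0.48,0,0],
  [1.02,0.77,0,0],
  [0.79,1.01,0,0],
  [0.5,1.18,0,0],
  [0.18,1.27,0,0],
])

```text
clock: 6.92
position: [0.4895, 0.3634, 0.1472]
ee_rot: [0.0, 0.223, 0.975, 0.002]
contact_force: [-0.9, 0.6, 0.4]
width: 0.0188
gripper_force: 48.9
```

Emit:
drive_tool([
  [-0.34,0,0,0],
  [-0.66,-0.08,0,0],
  [-0.95,-0.25,0,0],
  [-1.19,-0.48,0,0],
  [-1.36,-0.77,0,0],
  [-1.45,-1.09,0,0],
  [-1.45,-1.43,0,0],
  [-1.37,-1.75,0,0],
])

```text
clock: 7.58
position: [0.4996, 0.3066, 0.1472]
ee_rot: [0.0, 0.223, 0.975, 0.0]
contact_force: [-0.3, -0.3, -0.1]
width: 0.0188
gripper_force: 48.9
```

```bash
cat > beads.py <<'E'
from h import *
import sys
R=np.array([[-.901,.434],[.434,.901]])
s=get_state();print('tcp',s['position'],'F',s['contact_force'].round(1) if hasattr(s['contact_force'],'round') else s['contact_force'],s['clock'])
o=[]
for n,b in(('scene',(325,145,385,195)),('top',(135,215,192,270))):
    im,d,c=grab(n);P=pts(d,c);b0=b
    C=im.astype(int);m=((C.min(2)>110)&(C.max(2)-C.min(2)<50)).astype(np.uint8);k=np.zeros_like(m);k[b[1]:b[3],b[0]:b[2]]=1;m*=k
    N,l,st,ce=cv2.connectedComponentsWithStats(m)
    print(n,[(st[i,4],((np.median(P[l==i],0)-[.478,.327,0])*1000).round().tolist()) for i in range(1,N) if st[i,4]>2])
    o.append(cv2.resize(im[b[1]-30:b[3]+10,b[0]-15:b[2]+15],(400,400),interpolation=2))
cv2.imwrite(f'pics/{sys.argv[1]}.png',np.hstack(o)[...,::-1])
E
python3 beads.py b1
```

```text
tcp [0.49959865 0.306582   0.14718989] F [-0.3 -0.3 -0.1] 7.5833
scene [(np.int32(18), [-7.0, 49.0, 30.0]), (np.int32(16), [-34.0, -2.0, 29.0]), (np.int32(16), [-9.0, -35.0, 30.0]), (np.int32(13), [48.0, 22.0, 31.0])]
top [(np.int32(10), [8.0, -64.0, 517.0]), (np.int32(15), [12.0, -75.0, 520.0]), (np.int32(254), [-32.0, -97.0, 535.0]), (np.int32(22), [44.0, -23.0, 29.0]), (np.int32(3), [11.0, -43.0, 30.0]), (np.int32(23), [-13.0, -34.0, 31.0]), (np.int32(21), [-33.0, -1.0, 29.0]), (np.int32(50), [-91.0, -125.0, 597.0])]
```

View pics/b1.png

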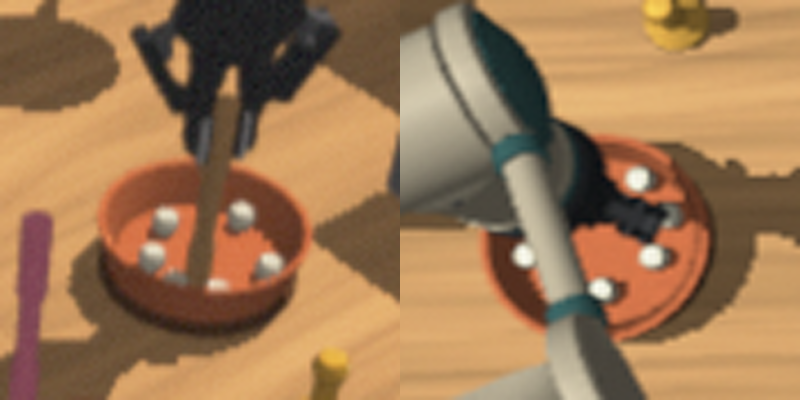

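b1 shows all six beads still in the dish and several already moved. I'll complete the revolution and add a second pass.

Emit:
drive_tool([
  [0.17,-0.29,0,0],
  [0.4,-0.53,0,0],
  [0.69,-0.7,0,0],
  [1.01,-0.79,0,0],
  [1.35,-0.79,0,0],
  [1.67,-0.71,0,0],
  [1.96,-0.54,0,0],
  [2.2,-0.31,0,0],
])

```text
clock: 8.35
position: [0.446, 0.3254, 0.1472]
ee_rot: [-0.0, 0.222, 0.975, 0.0]
contact_force: [1.0, 0.1, -1.4]
width: 0.0187
gripper_force: 49.0
```

Emit:
drive_tool([
  [0.17,0.29,0,0],
  [0.26,0.61,0,0],
  [0.24,0.94,0,0],
  [0.18,1.27,0,0],
  [0.01,1.56,0,0],
  [-0.22,1.8,0,0],
  [-0.51,1.97,0,0],
  [-0.83,2.06,0,0],
])

```text
clock: 9.02
position: [0.4884, 0.3613, 0.1465]
ee_rot: [-0.001, 0.222, 0.975, -0.001]
contact_force: [0.2, -0.3, -0.7]
width: 0.0189
gripper_force: 49.0
```

Emit:
drive_tool([
  [-0.34,0,0,0],
  [-0.66,-0.08,0,0],
  [-0.95,-0.25,0,0],
  [-1.19,-0.48,0,0],
  [-1.36,-0.77,0,0],
  [-1.45,-1.09,0,0],
  [-1.45,-1.43,0,0],
  [-1.37,-1.75,0,0],
])

```text
clock: 9.68
position: [0.4994, 0.3065, 0.1472]
ee_rot: [0.0, 0.223, 0.975, 0.0]
contact_force: [-0.1, -0.2, -0.6]
width: 0.0189
gripper_force: 49.1
```

```bash
python3 beads.py b2; python3 - <<'E'
from h import *
f=np.load('top0.npz');P=pts(f['d'],eyes.camera_info('top'));C=f['im'].astype(int)
m=((C.min(2)>110)&(C.max(2)-C.min(2)<50)).astype(np.uint8);k=np.zeros_like(m);k[215:270,135:192]=1
N,l,st,ce=cv2.connectedComponentsWithStats(m*k);print('start',[((np.median(P[l==i],0)-[.478,.327,0])*1000).round().tolist() for i in range(1,N) if st[i,4]>5])
E
```

```text
tcp [0.4993562  0.30653686 0.14715666] F [-0.1 -0.2 -0.6] 9.6833
scene [(np.int32(7), [-40.0, 30.0, 31.0]), (np.int32(17), [8.0, 49.0, 30.0]), (np.int32(13), [-29.0, -41.0, 31.0]), (np.int32(9), [49.0, 15.0, 33.0])]
top [(np.int32(17), [12.0, -76.0, 519.0]), (np.int32(8), [9.0, -64.0, 517.0]), (np.int32(250), [-36.0, -98.0, 536.0]), (np.int32(22), [44.0, -23.0, 28.0]), (np.int32(6), [10.0, -46.0, 31.0]), (np.int32(3), [-17.0, -21.0, 333.0]), (np.int32(25), [-31.0, -38.0, 29.0]), (np.int32(50), [-91.0, -125.0, 597.0])]
start [[36.0, 2.0, 30.0], [19.0, 35.0, 29.0], [23.0, -31.0, 30.0], [-11.0, -32.0, 27.0], [-19.0, 34.0, 30.0], [-33.0, 1.0, 27.0]]
```

View pics/b2.png

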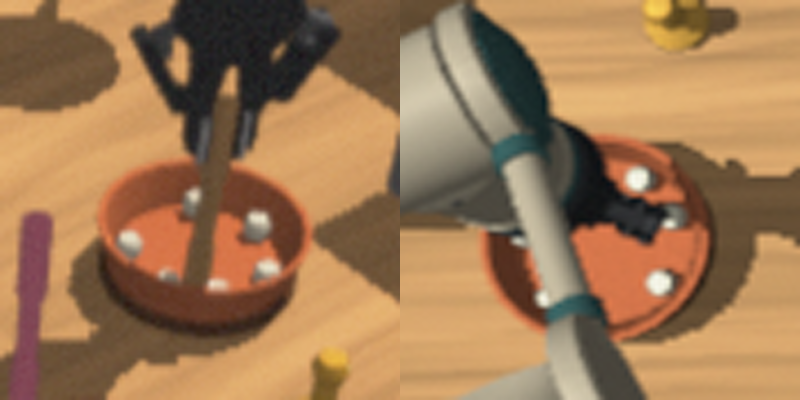

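b2 shows all six beads inside the dish and spread to the outer ring. Five of them have moved well over 15 mm, at an estimated 19–36 mm. Now lifting and going back over the stand.

Emit:
drive_tool([
  [0.1,0.05,-0.2,0],
  [0.2,0.1,-0.6,0],
  [0.2,0.1,-1.2,0],
  [0.2,0.1,-1.8,0],
  [0.2,0.1,-2.4,0],
  [0.2,0.1,-3,0],
  [0.2,0.1,-3.4,0],
  [0.2,0.1,-3.4,0],
])

```text
clock: 10.45
position: [0.4977, 0.3135, 0.2354]
ee_rot: [0.002, 0.222, 0.975, 0.002]
contact_force: [0.5, 0.3, -0.7]
width: 0.019
gripper_force: 49.1
```

Emit:
drive_tool([
  [-0.5,-0.4,0,0],
  [-1.6,-1.2,0,0],
  [-2.8,-2.1,0,0],
  [-4,-3,0,0],
  [-5.2,-3.9,0,0],
  [-6.2,-4.6,0,0],
  [-6.8,-5.1,0,0],
  [-6.9,-5.17,0,0],
])

```text
clock: 11.12
position: [0.5972, 0.1174, 0.2311]
ee_rot: [0.0, 0.224, 0.975, -0.001]
contact_force: [0.9, 0.3, -0.9]
width: 0.0191
gripper_force: 49.1
```

Emit:
drive_tool([
  [0,0,0,0],
  [0,0,0,0],
  [0,0,0,0],
  [0,0,0,0],
  [0,0,0,0],
  [0,0,0,0],
  [0,0,0,0],
  [0,0,0,0],
])

```text
clock: 11.78
position: [0.5955, 0.1212, 0.2321]
ee_rot: [0.0, 0.222, 0.975, 0.0]
contact_force: [-0.5, 0.1, -0.6]
width: 0.0191
gripper_force: 49.1
```

```bash
python3 - <<'E'
from h import *
rel((.5953,.1192,.228))
im,d,c=grab('scene');P=pts(d,c).reshape(-1,3)
for lo in(.09,.1,.11,.12,.13,.14,.15,.16,.17,.18,.19):
    q=P[(P[:,2]>lo)&(P[:,2]<lo+.01)&(np.hypot(P[:,0]-.595,P[:,1]-.119)<.03)]
    if len(q): print(lo,len(q),np.median(q,0).round(4),q.min(0).round(3))
E
python3 beads.py b3
```

```text
to (0.5953, 0.1192, 0.228) units [-0.03 -0.07  0.17]
yaw y-axis deg 64.32
0.1 8 [0.5997 0.1154 0.1084] [0.593 0.112 0.107]
0.11 21 [0.5989 0.115  0.1152] [0.59  0.112 0.11 ]
0.12 22 [0.5997 0.1147 0.126 ] [0.587 0.112 0.12 ]
0.13 22 [0.5993 0.1169 0.1355] [0.588 0.112 0.131]
0.14 21 [0.5989 0.1166 0.1449] [0.594 0.112 0.14 ]
0.15 16 [0.5974 0.1163 0.1562] [0.589 0.113 0.15 ]
0.16 19 [0.5984 0.1164 0.166 ] [0.588 0.112 0.16 ]
0.17 16 [0.599  0.1172 0.1754] [0.591 0.114 0.171]
0.18 20 [0.5985 0.1156 0.1851] [0.591 0.112 0.18 ]
0.19 17 [0.599  0.1142 0.1965] [0.588 0.111 0.19 ]
tcp [0.595574   0.12104841 0.23214511] F [ 0.5  0.9 -1.1] 11.8333
scene [(np.int32(19), [-37.0, 33.0, 30.0]), (np.int32(20), [9.0, 50.0, 31.0]), (np.int32(8), [-25.0, -39.0, 28.0]), (np.int32(9), [48.0, 16.0, 30.0])]
top [(np.int32(91), [-8.0, -167.0, 611.0]), (np.int32(25), [50.0, 19.0, 29.0]), (np.int32(546), [-72.0, -181.0, 654.0]), (np.int32(27), [7.0, 51.0, 27.0]), (np.int32(24), [-38.0, 35.0, 28.0])]
```

Emit:
drive_tool([
  [0,0,0.4,0],
  [0,0,0.9,0],
  [0,0,1.4,0],
  [0,0,1.9,0],
  [0,0,2.4,0],
  [0,0,2.9,0],
  [0,0,3.3,0],
  [0,0,3.6,0],
])

```text
clock: 12.6
position: [0.595, 0.1207, 0.1403]
ee_rot: [-0.001, 0.223, 0.975, -0.0]
contact_force: [0.0, 0.3, -0.6]
width: 0.0185
gripper_force: 49.1
```

Emit:
drive_tool([
  [0,0,0,0],
  [0,0,0,0],
  [0,0,0,0],
  [0,0,0,0],
  [0,0,0.05,0],
  [0,0,0.05,0],
  [0,0,0.05,0],
  [0,0,0.05,0],
])

```text
clock: 13.27
position: [0.5957, 0.1208, 0.141]
ee_rot: [0.0, 0.223, 0.975, 0.0]
contact_force: [-0.5, 0.2, 0.1]
width: 0.0189
gripper_force: 49.1
```

No rim contact. Release, then rise.

Emit:
drive_tool([
  [0,0,0,0],
  [0,0,0,0],
  [0,0,0,0],
  [0,0,0,0],
  [0,0,0,0],
  [0,0,0,0],
  [0,0,0,0],
  [0,0,0,0],
], grip=60)

```text
clock: 13.93
position: [0.5957, 0.1208, 0.1408]
ee_rot: [0.0, 0.223, 0.975, 0.0]
contact_force: [-0.5, -0.0, 0.1]
width: 0.0599
gripper_force: 0.0
```

Emit:
drive_tool([
  [0,0,-0.4,0],
  [0,0,-0.9,0],
  [0,0,-1.6,0],
  [0,0,-2.4,0],
  [0,0,-3.2,0],
  [0,0,-3.9,0],
  [0,0,-4.4,0],
  [0,0,-4.4,0],
])

```text
clock: 14.6
position: [0.5974, 0.121, 0.255]
ee_rot: [0.003, 0.223, 0.975, 0.001]
contact_force: [0.5, 0.6, -0.1]
width: 0.0603
gripper_force: 0.0
```

```bash
python3 - <<'E'
from h import *
im,d,c=grab('scene');P=pts(d,c).reshape(-1,3)
for lo in(.06,.08,.1,.12,.14,.15,.16):
    q=P[(P[:,2]>lo)&(P[:,2]<lo+.02)&(np.hypot(P[:,0]-.595,P[:,1]-.119)<.025)]
    if len(q): print(lo,len(q),np.median(q,0).round(4),q.max(0).round(3))
a=np.radians(10.15);X=np.array([np.cos(a),np.sin(a),0]);H=np.array([.582,-.267,0])+.0215*X+[0,0,.25]
print(H); rel(tuple(H.round(4)))
E
```

```text
0.06 30 [0.5978 0.1155 0.0704] [0.602 0.136 0.079]
0.08 31 [0.5986 0.1154 0.09  ] [0.603 0.126 0.1  ]
0.1 35 [0.5997 0.1139 0.1118] [0.604 0.125 0.12 ]
0.12 44 [0.6002 0.1137 0.1296] [0.605 0.126 0.14 ]
0.14 46 [0.6003 0.1141 0.1503] [0.605 0.128 0.16 ]
0.15 55 [0.5974 0.1175 0.1609] [0.604 0.129 0.164]
0.16 32 [0.5944 0.1199 0.1618] [0.603 0.129 0.164]
[ 0.60316352 -0.26321115  0.25      ]
to (np.float64(0.6032), np.float64(-0.2632), np.float64(0.25)) units [ -6.91 -13.73   0.11]
yaw y-axis deg 64.28
```

The tamp stands upright, top at about 0.161 m, let go. Next, go to the vent handle, turning the closing axis onto the box x.

Emit:
drive_tool([
  [-0.2,-0.5,0,1.1],
  [-0.6,-1.3,0,2.2],
  [-1.1,-2.3,0,3.4],
  [-1.7,-3.4,0,4.5],
  [-2.3,-4.6,0,5.7],
  [-2.8,-5.6,0,6.8],
  [-3.2,-6.4,0,7.9],
  [-3.45,-6.85,0,9],
], grip=50)

```text
clock: 15.32
position: [0.5982, -0.0736, 0.2495]
ee_rot: [-0.001, 0.644, 0.765, -0.001]
contact_force: [0.0, 0.4, 0.4]
width: 0.05
gripper_force: 0.0
```

Emit:
drive_tool([
  [0,0,0,0],
  [0,0,0,0],
  [0,0,0,0],
  [0,0,0,0],
  [0,0,0,0],
  [0,0,0,0],
  [0,0,0,0],
  [0,0,0,0],
])

```text
clock: 15.98
position: [0.5991, -0.0704, 0.2509]
ee_rot: [0.0, 0.64, 0.768, 0.0]
contact_force: [-0.4, -0.5, 0.4]
width: 0.0502
gripper_force: 0.0
```

```bash
python3 -c "
from h import *
rel((.6032,-.2632,.25)); print(get_state()['position'],get_state()['qpos'])"
```

```text
to (0.6032, -0.2632, 0.25) units [-7.62 -1.22  0.04]
yaw y-axis deg 10.34
[ 0.59907986 -0.07042168  0.2508896 ] [-2.32379148e-01  3.19609921e-01  1.44711029e+00  1.05055843e-04
  1.37469659e+00 -4.12934570e-01]
```

Emit:
drive_tool([
  [-0.5,-0.1,0,0],
  [-1.6,-0.25,0,0],
  [-2.8,-0.45,0,0],
  [-4,-0.65,0,0],
  [-5.2,-0.85,0,0],
  [-6.3,-1,0,0],
  [-7.2,-1.15,0,0],
  [-7.6,-1.22,0,0],
])

```text
clock: 16.65
position: [0.6026, -0.2677, 0.2504]
ee_rot: [0.001, 0.642, 0.767, -0.001]
contact_force: [-0.3, -0.2, 0.4]
width: 0.0501
gripper_force: 0.0
```

Emit:
drive_tool([
  [0,0,0,0],
  [0,0,0,0],
  [0,0,0,0],
  [0,0,0,0],
  [0,0,0.5,0],
  [0,0,1,0],
  [0,0,1.5,0],
  [0,0,1.8,0],
])

```text
clock: 17.32
position: [0.6026, -0.2615, 0.2047]
ee_rot: [-0.001, 0.64, 0.768, 0.0]
contact_force: [0.2, 0.6, -0.1]
width: 0.0497
gripper_force: 0.0
```

```bash
python3 -c "
from h import *
rel((.6032,-.2632,.15)); print(get_state()['position'])"
```

```text
to (0.6032, -0.2632, 0.15) units [-0.07  0.01  2.19]
yaw y-axis deg 10.39
[ 0.60263199 -0.26149759  0.20472642]
```

Emit:
drive_tool([
  [0,0,0.4,0],
  [0,0,0.9,0],
  [0,0,1.4,0],
  [0,0,1.8,0],
  [0,0,2.05,0],
  [0,0,2.05,0],
  [0,0,2.05,0],
  [0,0,2.05,0],
])

```text
clock: 17.98
position: [0.6035, -0.2635, 0.1552]
ee_rot: [0.001, 0.641, 0.768, 0.0]
contact_force: [-0.3, -0.6, -0.6]
width: 0.0496
gripper_force: 0.0
```

Emit:
drive_tool([
  [0,0,0,0],
  [0,0,0,0],
  [0,0,0,0],
  [0,0,0,0],
  [0,0,0,0],
  [0,0,0,0],
  [0,0,0,0],
  [0,0,0,0],
], grip=5, newtons=70)

```text
clock: 18.65
position: [0.604, -0.2634, 0.1555]
ee_rot: [0.001, 0.641, 0.768, 0.001]
contact_force: [4.2, 1.2, 4.8]
width: 0.015
gripper_force: 70.5
```

```bash
python3 -c "
from h import *
rel((.6032,-.2632,.15)); print(get_state()['position'])"
```

```text
to (0.6032, -0.2632, 0.15) units [ 0.01 -0.03  0.22]
yaw y-axis deg 10.29
[ 0.60398555 -0.26339887  0.15545457]
```

Emit:
drive_tool([
  [0,-0.3,0,0],
  [0,-0.7,0,0],
  [0,-1.1,0,0],
  [0,-1.5,0,0],
  [0,-1.9,0,0],
  [0,-2.3,0,0],
  [0,-2.6,0,0],
  [0,-2.7,0,0],
])

```text
clock: 19.32
position: [0.5381, -0.2754, 0.1555]
ee_rot: [0.002, 0.641, 0.767, 0.002]
contact_force: [9.5, 2.2, 2.8]
width: 0.0148
gripper_force: 70.0
```

Emit:
drive_tool([
  [0,0,0,0],
  [0,0,0,0],
  [0,0,0,0],
  [0,0,0,0],
  [0,0,0,0],
  [0,0,0,0],
  [0,0,0,0],
  [0,0,0,0],
])

```text
clock: 19.98
position: [0.539, -0.2752, 0.1555]
ee_rot: [0.002, 0.641, 0.768, 0.002]
contact_force: [8.5, 3.1, 3.5]
width: 0.0152
gripper_force: 70.2
```

```bash
cat > vent.py <<'E'
from h import *
import sys
s=get_state();print(s['position'],s['width'],s['gripper_force'],s['contact_force'])
a=np.radians(10.15);X=np.array([np.cos(a),np.sin(a),0]);Y=np.array([-X[1],X[0],0]);o=np.array([.582,-.267,0])
print('tcp local',(np.array(s['position'])-o)@X,(np.array(s['position'])-o)@Y)
for n in('scene','top'):
    im,d,c=grab(n);P=pts(d,c);L=np.stack([(P-o)@X,(P-o)@Y,P[...,2]],-1);C=im.astype(int)
    bx=(abs(L[...,0])<.125)&(abs(L[...,1])<.08)
    for sg in(1,-1):
        m=bx&(L[...,2]>.127)&(L[...,2]<.15)&(abs(L[...,1]-sg*.046)<.01)&(C[...,0]-C[...,2]>40)&(L[...,0]<-.08)
        if m.any(): print(n,'blade',sg,m.sum(),L[m][:,0].mean().round(4),L[m][:,0].min().round(4),L[m][:,0].max().round(4))
    # front edge: profile of redness along x on plane z=.118, cast by projection
    R=np.array(c['R']);t=np.array(c['t'])
    for y in(-.034,-.028,-.02,-.01,0,.01,.02,.028,.034):
        xs=np.arange(-.118,-.06,.001);W=o+np.outer(xs,X)+y*Y+[0,0,.118]
        q=W@R.T+t;u=(q[:,0]/q[:,2]*c['fx']+c['cx']).astype(np.float32);v=(q[:,1]/q[:,2]*c['fy']+c['cy']).astype(np.float32)
        p=cv2.remap(im.astype(np.float32),u[None],v[None],cv2.INTER_LINEAR)[0]
        r=p[:,0]-p[:,2]; th=(r[:8].mean()+r[-8:].mean())/2
        i=np.where(r<th)[0];print(n,y,'edge x',xs[i[0]].round(4) if len(i) else None,r[:8].mean().round(),r[-8:].mean().round())
    R0=np.argwhere(bx&(L[...,2]>.1));v0,u0=R0.min(0);cv2.imwrite(f'pics/{sys.argv[1]}{n}.png',im[max(v0-15,0):v0+105,max(u0-15,0):u0+115,::-1])
E
python3 vent.py v1; python3 -c "
import cv2,numpy as np
cv2.imwrite('pics/v1.png',np.hstack([cv2.resize(cv2.imread(f'pics/v1{n}.png'),(400,400),interpolation=2) for n in('scene','top')]))"
```

```text
[ 0.53901698 -0.27521918  0.1554574 ] 0.01516526320923615 70.15580534934998 [8.4977204  3.0539249  3.47727335]
tcp local -0.0437587546638652 -0.0005158329596961567
scene blade -1 55 -0.0971 -0.1027 -0.0903
scene -0.034 edge x -0.094 80.0 1.0
scene -0.028 edge x -0.095 97.0 1.0
scene -0.02 edge x -0.096 109.0 0.0
scene -0.01 edge x -0.095 113.0 2.0
scene 0 edge x -0.095 114.0 0.0
scene 0.01 edge x -0.102 100.0 1.0
scene 0.02 edge x -0.117 -2.0 -2.0
scene 0.028 edge x -0.113 -2.0 -2.0
scene 0.034 edge x -0.118 -0.0 -2.0
top blade 1 9 -0.1 -0.1035 -0.0953
top blade -1 16 -0.0985 -0.1019 -0.0932
top -0.034 edge x -0.103 104.0 -5.0
top -0.028 edge x -0.102 103.0 -6.0
top -0.02 edge x -0.102 97.0 -4.0
top -0.01 edge x -0.1 107.0 -4.0
top 0 edge x -0.094 110.0 -4.0
top 0.01 edge x -0.095 110.0 -4.0
top 0.02 edge x -0.094 105.0 -2.0
top 0.028 edge x -0.094 111.0 -0.0
top 0.034 edge x -0.094 111.0 15.0
```

View pics/v1.png

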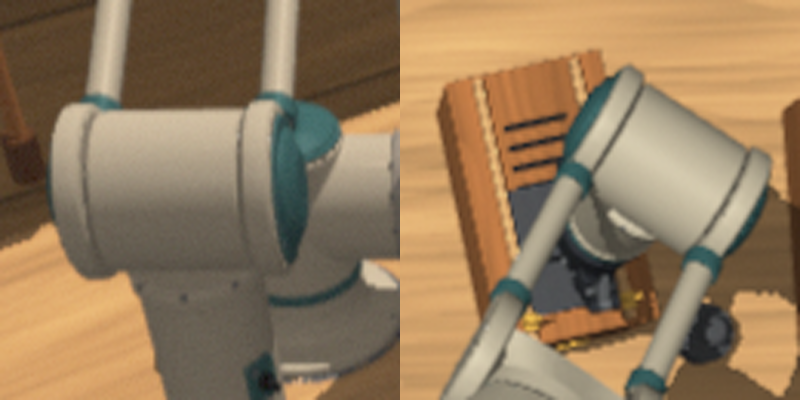

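v1: the slide is out with its front edge near the blades. The edge is at about -0.0945 in box x and the blade middle at about -0.0985, so about 4 mm more is needed.

Emit:
drive_tool([
  [0,-0.05,0,0],
  [0,-0.1,0,0],
  [0,-0.16,0,0],
  [0,-0.16,0,0],
  [0,-0.16,0,0],
  [0,-0.16,0,0],
  [0,-0.16,0,0],
  [0,-0.16,0,0],
])

```text
clock: 20.75
position: [0.5352, -0.2759, 0.1555]
ee_rot: [0.002, 0.641, 0.768, 0.002]
contact_force: [8.6, 3.5, 3.6]
width: 0.0152
gripper_force: 70.2
```

```bash
python3 vent.py v2 | egrep 'tcp|blade|^\[|(0.0.|0) edge'
```

```text
[ 0.53523355 -0.27590857  0.15545653] 0.015232102316146167 70.17549633979797 [8.64591574 3.5107964  3.55568517]
tcp local -0.04760446096969118 -0.00052769904829977
scene blade -1 54 -0.0974 -0.1018 -0.0911
scene -0.02 edge x -0.099 109.0 -0.0
scene -0.01 edge x -0.099 113.0 2.0
scene 0 edge x -0.099 115.0 2.0
scene 0.01 edge x -0.106 89.0 -1.0
scene 0.02 edge x -0.118 -2.0 -2.0
top blade 1 7 -0.0988 -0.1011 -0.0926
top blade -1 14 -0.0993 -0.1054 -0.0943
top -0.02 edge x -0.106 96.0 -7.0
top -0.01 edge x -0.104 107.0 -3.0
top 0 edge x -0.098 111.0 -3.0
top 0.01 edge x -0.098 110.0 -4.0
top 0.02 edge x -0.098 105.0 -2.0
```

Emit:
drive_tool([
  [0,0,0,0],
  [0,0,0,0],
  [0,0,0,0],
  [0,0,0,0],
  [0,0,0,0],
  [0,0,0,0],
  [0,0,0,0],
  [0,0,0,0],
])

```text
clock: 21.52
position: [0.5352, -0.2759, 0.1554]
ee_rot: [0.002, 0.641, 0.768, 0.002]
contact_force: [7.3, 3.5, 2.8]
width: 0.0152
gripper_force: 70.2
```

```bash
python3 -c "
from h import *
print(get_state()['position'],get_state()['gripper_force']); print(order.sign_off())"
```

```text
[ 0.53523195 -0.27589539  0.15544561] 70.17473816871643
the job is handed in; nothing more can be done
None
```

I handed the job in at about 21.5 s, with no verdict returned: by my camera estimates at least four beads moved over 15 mm and none were seen to spill, the tamp is upright in its stand, and the vent slide is held within about 1 mm of the blades.

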